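Set out the optics on their outlined mounting plates

TASK

Set out the four optical parts on the table's white mounting plates: stand each part upright on the plate whose painted outline has the shape and colour of its base, centred inside the outline and turned so that its sides run along the lines. Set the parts down rather than dropping them, and leave the black mirror mount and the amber jar where they stand.

Things in the scene. Friction and masses are not known exactly. Their poses are not given: they have to be found in the camera images.
- oven_center (a point): Crystal oven: a solid red block 68 mm long (its x), 34 mm wide (its y) and 40 mm high, dark fins on top and a brass port in both ends; loose, standing upright on the table, 0.16 to 0.3 kg, any yaw. This point is its centre, 20 mm above its underside; z is up. Grip it across the 34 mm width. It belongs on the plate with the red rectangle, its length along the rectangle's; either way round is right.
- cube_center (a point): Beam-splitter cube: a solid blue cube of 44 mm with a round glass window on top; loose, on the table, 0.12 to 0.22 kg. This point is its centre, 22 mm above its underside; x and y are square to its side faces, z up. It belongs on the plate with the blue square, sides parallel to the outline; any quarter turn is right.
- lens_center (a point): Lens tube: an upright yellow cylinder with black bands, 42 mm in diameter and 48 mm high, a lens in its top; loose, on the table, 0.1 to 0.18 kg. This point is its centre, 24 mm above its underside; z up. It belongs on the plate with the yellow circle; its yaw does not matter.
- post_center (a point): Pedestal post: green cross-shaped foot (bars 56 x 18 mm along its x and y, 10 mm high) under a green 24 x 24 mm square post, sides along x and y, top 60 mm above the underside, brass dot on top; loose, 0.15 to 0.27 kg. This point: on its axis, 30 mm above the underside; z up. Grip the post, fingertips above the foot. Goes on the plate with the green cross, arms along its arms; any quarter turn.
- plate_rect_top (a point): Where the red crystal oven goes. A flat white plate, 92 x 78 mm and 5 mm thick, fixed to the table, with a painted line 4 mm wide on it: a red rectangle, 74 x 40 mm inside. This point is the middle of the plate's top face and of the outline, 5 mm above the table; x runs along the rectangle's length, z up.
- plate_square_top (a point): Where the blue cube goes. A flat white plate, 92 x 78 mm and 5 mm thick, fixed to the table, with a painted line 4 mm wide on it: a blue square, 50 x 50 mm inside. This point is the middle of the plate's top face and of the outline, 5 mm above the table; x and y are parallel to the square's sides, z up.
- plate_round_top (a point): Where the yellow lens tube goes. A flat white plate, 92 x 78 mm and 5 mm thick, fixed to the table, with a painted line 4 mm wide on it: a yellow circle, 48 mm across inside. This point is the middle of the plate's top face and of the outline, 5 mm above the table; z up.
- plate_cross_top (a point): Where the green pedestal post goes. A flat white plate, 92 x 78 mm and 5 mm thick, fixed to the table, with a painted line 4 mm wide on it: the outline of a green cross, arms 62 mm tip to tip and 24 mm wide inside. This point is the middle of the plate's top face and of the outline, 5 mm above the table; x and y run along the cross's arms, z up.
- mirror_center (a point): Mirror mount, to be left alone: a black stand with a 46 x 40 mm foot, an upright plate and a round mirror, 54 mm high; loose, among the parts, already aligned. This point is 27 mm above the middle of its underside; z up.
- jar_center (a point): Amber glass jar with a black cap, to be left alone: 44 mm in diameter, 55 mm high, loose, among the parts. This point is its centre, 27.5 mm above its underside; z up.

How it is judged:
By the outcome, as a careful person would: the job done as asked, in the order asked, and still so for the second after the job is handed in, with the robot touching nothing.
It also fails if it takes over 120 s, if anything falls off the work surface, if the arm or the gripper's body presses on something with over 40 N, if the wrist force passes 120 N, or if a joint passes its speed limit or range.

ROBOT

A 6-joint arm with a two-finger parallel gripper is mounted at the origin on the work surface. World frame = base frame: x ahead of the robot, y to its left, z up, the work surface at z = 0. Lengths are in mm, angles in rad, forces in N, time in s.
With the tool pointing down it reaches from about 375 to 900 mm from the base axis. Payload 3.1 kg.
Tool frame: the origin (TCP) lies on the centre line of the jaws, within the pads' length; the fingertips stand tips_ahead ahead of it and the grasp point (between the pads) lies 6 mm ahead of it (tips_ahead is the distance from the TCP to the fingertips, in mm); z points along the fingers, y is the direction in which the jaws open and shut (so a half turn about z gives the same grasp; the last joint's range is limited). The gripper opens to 87 mm and grips with 3 to 60 N. Pads are 19 mm wide; open, the fingers measure 117 mm over their backs; the gripper's body (75 mm by 190 mm) begins 51 mm behind the grasp point.
Start: joints at [1.119, 0.527, 1.433, -0, 1.181, -0.178], TCP at [168.954, 601.707, 247.548] pointing down, gripper open.
Joint ranges: [-3.08, 3.08], [-0.75, 2.2], [0.22, 2.44], [-1.43, 4.57], [0, 2.65], [-2.85, 2.85]. Speed limits (rad/s): [2.79, 2.79, 3.14, 3.14, 3.14, 3.14].

INTERFACE

Orientations are given as a unit quaternion [w, x, y, z].
In Python, from station import * gives the robot as it stands.
- The arm moves only by the tool play_rows, never from a script. Its argument "series" is a list of rows, each a list of 7 numbers: the turn, a rotation vector about the tool's x, y, z in rad, then the shift along the tool's x, y, z in m, then the opening, from 0 (shut) to 1 (fully open). A call has 1 to 12 rows; each row shifts and turns the commanded pose from where the row before left it, along the tool's axes as they then stand; what a row does not reach is not made up. A row lasts 1/10 s, in which the tool goes at most 50 mm and 8.59 degrees, less where a joint would pass 70% of its speed; a pose out of reach is approached as far as the arm can. A call with a gripper value outside its range is refused whole. The fingers move at their own pace and stop on an object; "squeeze" is the grip in N (left out, the last holds). Time passes only in rows, so rows that do not move let the fingers close. It gives the time, the measured TCP pose, the force and the opening at its end, in the units of the state.
- get_obs(): the state, without advancing time (a new reading comes with each control period).
- snapshot(name): name is "scene" or "side" or "wrist"; returns a dict with "image" (420x560x3 uint8, red, green, blue), "range_z" (420x560 float32, mm along the optical axis (not along the pixel's ray), 0 where there is no reading), "fx", "fy", "cx", "cy" (pixels), "rvec" (rotation vector, rad) and "tvec" (3), from world to camera coordinates, as OpenCV has them. Camera axes: x right, y down, z forward; pixel columns grow to the right and rows downward; lengths in mm; the calibration is good to about 2 mm. A picture is of the moment at which its call begins.
- hand_in(): hands the job in, once; it reports no verdict.
The state is a dict: "clock": time; "q": joint angles; "qd": joint speeds; "joint_efforts": joint torques, N m; "ee_pos": TCP position; "ee_rot": TCP orientation; "wrist_force": force on the tool from outside, world axes, zero at the start; "moment": the same for the moment, N m; "opening": finger opening in mm.
Only numpy, scipy, OpenCV 4.12 (cv2) and the standard library are available. Lean on these libraries where they do the work, as an engineer would, in place of code of your own. Each camera call takes 0.05 s, during which the arm holds its last target. There are 200 camera calls.

## Working session

There is one attempt and no reset: what is moved stays moved. The work goes in short steps, Python scripts to look and compute and a tool call to move; the robot and the scene stay as the last step left them, time stands still between calls to the robot, and variables do not carry over. Pictures are saved under pics/ and viewed, about 12 in all and at most 16, crops included, and the job is handed in when it is done.

Besides the shell and the picture viewer there is one more tool, called after "Emit:" by a JSON object that holds its "op" and its "data". play_rows: Moves the arm, as the interface text tells. Its arguments: {"type":"object","properties":{"series":{"type":"array","items":{"type":"array","items":{"type":"number"}}},"squeeze":{"type":"number"}},"required":["series"]}

```bash
mkdir -p pics; ls; python3 - <<'E'
from station import *
import cv2,numpy as np
print(get_obs())
for n in("scene","side","wrist"):
    s=snapshot(n);cv2.imwrite(f"pics/a_{n}.png",s["image"][:,:,::-1]);print(n,s["fx"],s["fy"],s["cx"],s["cy"],s["rvec"],s["tvec"])
    np.savez(f"pics/a_{n}.npz",**s)
E
```

```text
pics
{'clock': 0.0, 'q': array([ 1.11846831e+00,  5.28467670e-01,  1.43391712e+00,  2.54328629e-05,
        1.18142026e+00, -1.78500928e-01]), 'qd': array([-0.00137183, -0.00094493,  0.00113715, -0.00126717,  0.00077832,
       -0.00082402]), 'joint_efforts': array([ 7.15193582e-04, -4.40038991e+01, -1.76596445e+01,  6.33385079e-02,
        5.81982010e-02, -1.71392758e-04]), 'ee_pos': array([168.66885613, 601.09003278, 246.56596233]), 'ee_rot': array([-3.54333137e-04,  1.36490908e-01,  9.90640706e-01, -1.04797839e-03]), 'wrist_force': array([-1.19542395,  0.73478098,  0.39418411]), 'moment': array([-0.05467713,  0.02721498, -0.00930595]), 'opening': 87.2106893787081}
scene 412.88031302538565 412.88031302538565 278.04569889423016 213.17435021869025 [ 1.35043646  2.34099138 -0.81811593] [ 279.32047303 -318.263345   1325.13792986]
side 532.7049315874758 532.7049315874758 277.96495632971533 215.80822985739456 [ 2.07280568 -0.84787002  0.41671915] [-368.01293065  270.33802064  793.22318328]
wrist 321.2070732781767 321.2070732781767 279.4894471322857 214.71828905161763 [-2.33045663 -1.76730945 -0.22898269] [-623.43204256  -31.9330912   390.3885081 ]
```

View pics/a_scene.png

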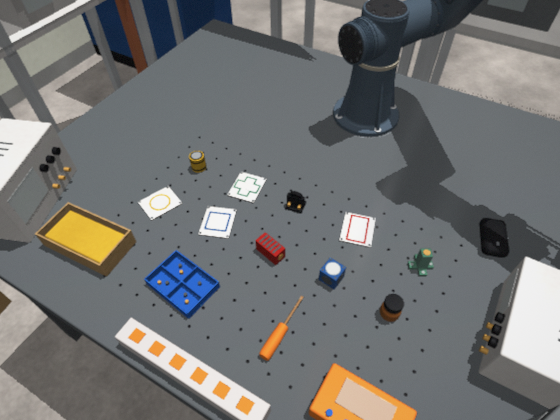

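View pics/a_side.png

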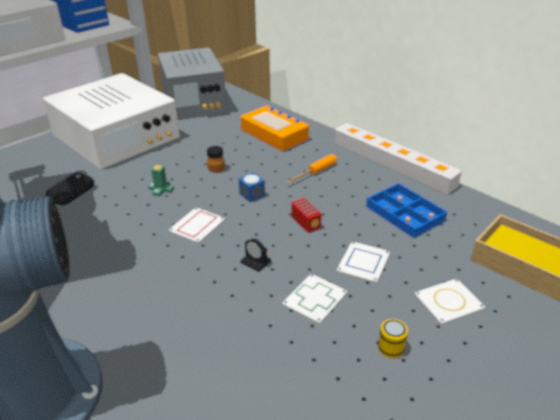

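View pics/a_wrist.png

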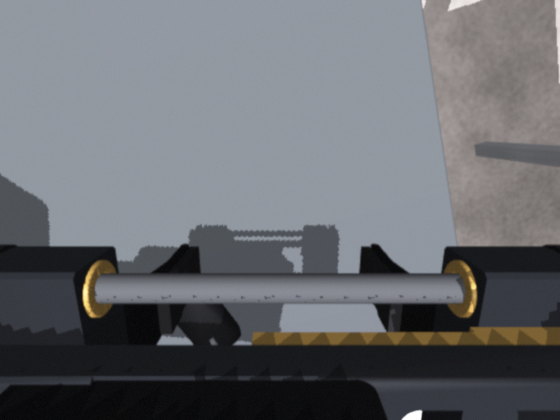

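The scene view shows the lens tube at (198,160), oven (270,248), cube (332,272), post (424,262), mirror (296,202) and jar (392,306). The plates are round (160,203), cross (247,186), square (218,222) and rect (358,230). The wrist view sees the fingers in its lower half and the table above.

```bash
cat > h.py <<'E'
import numpy as np,cv2
from scipy.spatial.transform import Rotation as R
def load(n): return dict(np.load(n))
def cam(s):
    Rm=cv2.Rodrigues(np.array(s["rvec"],float))[0]; return Rm,np.array(s["tvec"],float)
def plane(s,uv,z):
    """cast pixels onto height z"""
    Rm,t=cam(s); uv=np.atleast_2d(np.array(uv,float))
    d=np.c_[(uv[:,0]-s["cx"])/s["fx"],(uv[:,1]-s["cy"])/s["fy"],np.ones(len(uv))]@Rm
    o=-Rm.T@t; return o+d*((z-o[2])/d[:,2])[:,None]
def proj(s,p):
    Rm,t=cam(s); c=np.atleast_2d(p)@Rm.T+t
    return np.c_[c[:,0]/c[:,2]*s["fx"]+s["cx"],c[:,1]/c[:,2]*s["fy"]+s["cy"]]
def cloud(s):
    Rm,t=cam(s); z=s["range_z"]; v,u=np.mgrid[:z.shape[0],:z.shape[1]]
    c=np.stack([(u-s["cx"])/s["fx"]*z,(v-s["cy"])/s["fy"]*z,z],-1); return (c-t)@Rm
def hsv(s): return cv2.cvtColor(s["image"],cv2.COLOR_RGB2HSV)
E
python3 - <<'E'
from h import *
from scipy import ndimage as ni
s=load("pics/a_scene.npz");P=cloud(s);H=hsv(s)
for n,u,v in [("lens",198,160),("oven",270,248),("cube",332,272),("post",424,262),("mirror",296,202),("jar",392,306)]:
    q=P[v-25:v+25,u-25:u+25].reshape(-1,3); q=q[(q[:,2]>12)&(q[:,2]<80)]
    c=(q.min(0)+q.max(0))/2; print(n,len(q),q[:,:2].min(0).round(),q[:,:2].max(0).round(),c[:2].round(),q[:,2].max().round())
W=(H[...,2]>200)&(H[...,1]<40)
for n,u,v in [("round",160,203),("cross",247,186),("square",218,222),("rect",358,230)]:
    m=np.zeros(W.shape,bool);m[v-25:v+25,u-25:u+25]=1
    ys,xs=np.nonzero(W&m); r=cv2.minAreaRect(plane(s,np.c_[xs,ys],5)[:,:2].astype(np.float32)); print(n,r)
w=load("pics/a_wrist.npz");Rm,t=cam(w);ee=np.array([168.67,601.09,246.57]);T=R.from_quat([-3.54333137e-04,1.36490908e-01,9.90640706e-01, -1.04797839e-03],scalar_first=True).as_matrix()
print("cam in tool",T.T@(-Rm.T@t-ee));print((T.T@Rm.T).round(3));print("T",T.round(3))
print(plane(w,[[280,20],[280,120],[280,220]],0))
E
```

```text
lens 256 [ 435. -341.] [ 478. -298.] [ 457. -319.] 51.0
oven 513 [582. -29.] [629.  45.] [605.   8.] 43.0
cube 492 [569. 142.] [618. 190.] [593. 166.] 47.0
post 263 [447. 308.] [483. 348.] [465. 328.] 63.0
mirror 239 [434. -33.] [464.  13.] [449. -10.] 56.0
jar 466 [588. 291.] [630. 334.] [609. 313.] 59.0
round ((615.388916015625, -330.05859375), (77.85033416748047, 90.63735961914062), 68.3233413696289)
cross ((479.7459411621094, -154.12689208984375), (144.24339294433594, 77.25629425048828), 9.501538276672363)
square ((570.421630859375, -164.90223693847656), (139.281494140625, 81.26412200927734), 17.714616775512695)
rect ((435.101806640625, 161.62301635742188), (90.97265625, 77.60945129394531), 15.245443344116211)
cam in tool [  69.63827901   -0.5747875  -137.86157745]
[[ 0.    -0.966 -0.257]
 [ 1.     0.     0.001]
 [-0.001 -0.257  0.966]]
T [[-0.963  0.27  -0.001]
 [ 0.27   0.963 -0.002]
 [ 0.    -0.002 -1.   ]]
[[-6.91537282e+00  6.49978459e+02  0.00000000e+00]
 [ 9.16375366e+01  6.22389777e+02  5.68434189e-14]
 [ 2.06577222e+02  5.90213816e+02  0.00000000e+00]]
```

```bash
python3 -c "
import station;print([x for x in dir(station) if x[0]!='_']);print(getattr(station,'tips_ahead',None))"
cat >> h.py <<'E'
def yaw_of(q):
    y=R.from_quat(q,scalar_first=True).as_matrix()[:,1]; return np.degrees(np.arctan2(y[1],y[0]))
def plan(x,y,z,a,o=None):
    """turn about tool z first, then the shift (m) in tool axes, for tool y at world angle a deg; plus tilt fix"""
    from station import get_obs
    o=o or get_obs(); T=R.from_quat(o["ee_rot"],scalar_first=True)
    c,s_=np.cos(np.radians(a)),np.sin(np.radians(a))
    G=R.from_matrix(np.array([[-s_,c,0],[c,s_,0],[0,0,-1]]).reshape(3,3)) if 0 else R.from_matrix(np.c_[[-s_,c,0],[c,s_,0],[0,0,-1]])
    rv=(T.inv()*G).as_rotvec(); sh=G.inv().apply(np.array([x,y,z])-o["ee_pos"])/1000
    print("pos",o["ee_pos"].round(1),"yaw",yaw_of(o["ee_rot"]).round(2),"turn",rv.round(4),"shift",sh.round(4),"len",np.linalg.norm(sh).round(3),"q6",o["q"][5].round(2),"q1",o["q"][0].round(2),"clock",round(o["clock"],1))
E
python3 - <<'E'
from h import *
plan(610,200,320,90)
E
```

```text
['MotionError', 'get_obs', 'hand_in', 'snapshot', 'tips_ahead']
25.0
pos [168.7 601.2 246.8] yaw 74.31 turn [-0.0016 -0.0005 -0.2738] shift [-0.4413 -0.4012 -0.0732] len 0.601 q6 -0.18 q1 1.12 clock 0.1
```

Emit:
{"op": "play_rows", "data": {"series": [[0,0,-0.137,0,0,0,1],[0,0,-0.137,0,0,0,1],[0,0,0,-0.036,-0.033,-0.0065,1],[0,0,0,-0.036,-0.033,-0.0065,1],[0,0,0,-0.036,-0.033,-0.0065,1],[0,0,0,-0.036,-0.033,-0.0065,1],[0,0,0,-0.036,-0.033,-0.0065,1],[0,0,0,-0.036,-0.033,-0.0065,1],[0,0,0,-0.036,-0.033,-0.0065,1],[0,0,0,-0.036,-0.033,-0.0065,1],[0,0,0,-0.036,-0.033,-0.0065,1],[0,0,0,-0.036,-0.033,-0.0065,1]]}}

```text
clock: 1.35
ee_pos: [530.0, 270.1, 312.6]
ee_rot: [-0.0, 0.0, 1.0, 0.0]
wrist_force: [0.4, 0.4, 0.5]
opening: 87.1
```

Emit:
{"op": "play_rows", "data": {"series": [[0,0,0,-0.04,-0.036,-0.006,1],[0,0,0,-0.04,-0.036,-0.002,1],[0,0,0,0,0,0,1],[0,0,0,0,0,0,1]]}}

```text
clock: 1.75
ee_pos: [603.4, 204.0, 319.1]
ee_rot: [-0.001, 0.001, 1.0, 0.0]
wrist_force: [0.5, -0.2, -0.6]
opening: 87.0
```

```bash
python3 - <<'E'
from h import *
from station import *
plan(610,-160,320,90)
s=snapshot("wrist");np.savez("pics/b1.npz",**s);cv2.imwrite("pics/b1.png",s["image"][:,:,::-1])
E
```

```text
pos [603.4 204.  319.1] yaw 89.86 turn [ 0.0002 -0.0019 -0.0025] shift [-0.0066 -0.364  -0.0009] len 0.364 q6 -1.42 q1 0.15 clock 1.8
```

View pics/b1.png

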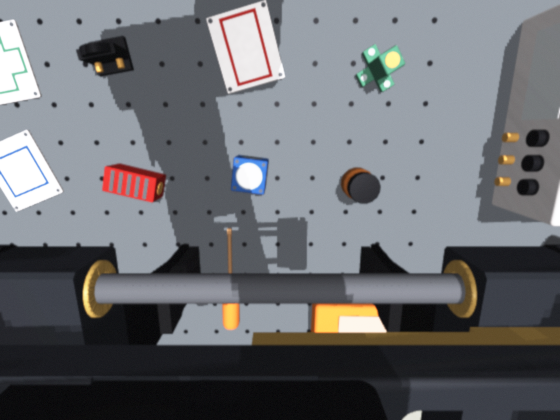

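Wrist view: post at (381,65), rect plate (246,46), cube (249,175), oven (133,183), jar (362,186), mirror (107,56). Next, the plates' side.

Emit:
{"op": "play_rows", "data": {"series": [[0,0,0,0,-0.045,0,1],[0,0,0,0,-0.045,0,1],[0,0,0,0,-0.045,0,1],[0,0,0,0,-0.045,0,1],[0,0,0,0,-0.045,0,1],[0,0,0,0,-0.045,0,1],[0,0,0,0,-0.045,0,1],[0,0,0,0,-0.045,0,1],[0,0,0,0,-0.03,0,1],[0,0,0,0,0,0,1],[0,0,0,0,0,0,1]]}}

```text
clock: 2.9
ee_pos: [602.7, -183.3, 319.7]
ee_rot: [-0.001, -0.0, 1.0, 0.001]
wrist_force: [0.1, 0.6, 0.1]
opening: 87.0
```

```bash
python3 - <<'E'
from h import *
from station import *
s=snapshot("wrist");np.savez("pics/b2.npz",**s);cv2.imwrite("pics/b2.png",s["image"][:,:,::-1])
E
```

```text
(no output)
```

View pics/b2.png

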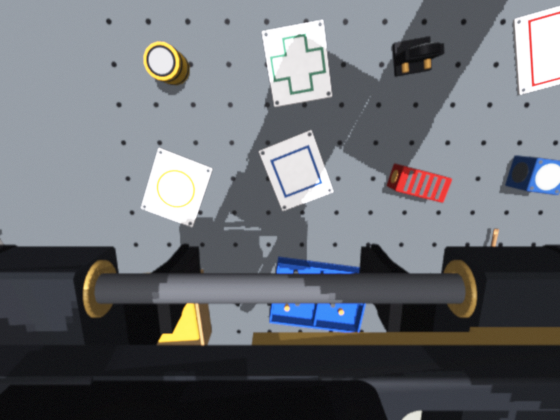

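```bash
cat >> h.py <<'E'
def box(s,c,r):
    u,v=proj(s,c)[0]; h=np.zeros(s["range_z"].shape,np.uint8); cv2.circle(h,(int(u),int(v)),r,1,-1); return h>0
def biggest(m):
    cs=cv2.findContours(m.astype(np.uint8),cv2.RETR_EXTERNAL,cv2.CHAIN_APPROX_NONE)[0]
    return max(cs,key=cv2.contourArea).reshape(-1,2)
def ori(p):
    """dominant side direction of a closed contour, deg mod 90"""
    k=5; d=np.roll(p,-k,0)-np.roll(p,k,0); L=np.hypot(*d.T); return np.degrees(np.angle(np.sum(L*np.exp(4j*np.arctan2(d[:,1],d[:,0])))))/4
RNG=dict(red=[(0,9),(171,180)],yellow=[(18,36)],blue=[(100,125)],green=[(60,95)])
def cmask(s,col,smin=70,vmin=40):
    H=hsv(s); m=np.zeros(H.shape[:2],bool)
    for a,b in RNG[col]: m|=(H[...,0]>=a)&(H[...,0]<=b)
    return m&(H[...,1]>smin)&(H[...,2]>vmin)
def outline(s,c,col,smin=70):
    """painted outline: middle of the filled outer contour on z=5"""
    m=cmask(s,col,smin)&box(s,[c[0],c[1],5],45*s["fx"]/(cam(s)[0]@[c[0],c[1],5]+cam(s)[1])[2])
    m=cv2.morphologyEx(m.astype(np.uint8),cv2.MORPH_CLOSE,np.ones((3,3)))
    p=plane(s,biggest(m),5)[:,:2].astype(np.float32); r=cv2.minAreaRect(p); M=cv2.moments(p)
    return dict(cen=(round(M["m10"]/M["m00"],1),round(M["m01"]/M["m00"],1)),rect=[np.round(x,1).tolist() for x in r],ori=round(ori(p),1),area=round(cv2.contourArea(p)))
def top(s,c,z,r=38,tol=4):
    """top face by depth, cast on z"""
    P=cloud(s); m=box(s,[c[0],c[1],z],r*s["fx"]/(cam(s)[0]@[c[0],c[1],z]+cam(s)[1])[2])&(abs(P[...,2]-z)<tol)
    p=plane(s,biggest(m),z)[:,:2].astype(np.float32); r=cv2.minAreaRect(p); M=cv2.moments(p)
    return dict(cen=(round(M["m10"]/M["m00"],1),round(M["m01"]/M["m00"],1)),rect=[np.round(x,1).tolist() for x in r],ori=round(ori(p),1),z=P[m][:,2].mean().round(1))
E
python3 - <<'E'
from h import *
b1=load("pics/b1.npz");b2=load("pics/b2.npz")
for s,n,c,z in[(b1,"post",(465,328),60),(b1,"oven",(605,8),40),(b2,"oven",(605,8),40),(b1,"cube",(593,166),44),(b2,"cube",(593,166),44),(b2,"lens",(457,-319),48)]: print(n,top(s,c,z))
for s,n,c,col in[(b1,"rect",(435,161),"red"),(b2,"square",plane(b2,[297,172],5)[0],"blue"),(b2,"round",(615,-330),"yellow"),(b2,"cross",plane(b2,[298,65],5)[0],"green")]: print(n,outline(s,c,col,50))
E
```

```text
Traceback (most recent call last):
  File "h.py", line 49, in top
    P=cloud(s); m=box(s,[c[0],c[1],z],r*s["fx"]/(cam(s)[0]@[c[0],c[1],z]+cam(s)[1])[2])&(abs(P[...,2]-z)<tol)
                  ~~~^^^^^^^^^^^^^^^^^^^^^^^^^^^^^^^^^^^^^^^^^^^^^^^^^^^^^^^^^^^^^^^^^^
  File "h.py", line 29, in box
    u,v=proj(s,c)[0]; h=np.zeros(s["range_z"].shape,np.uint8); cv2.circle(h,(int(u),int(v)),r,1,-1); return h>0
                                                               ~~~~~~~~~~^^^^^^^^^^^^^^^^^^^^^^^^^^
cv2.error: OpenCV(4.12.0) :-1: error: (-5:Bad argument) in function 'circle'
> Overload resolution failed:
>  - Argument 'radius' is required to be an integer
>  - Argument 'radius' is required to be an integer
```

```bash
sed -i 's/(int(u),int(v)),r,1/(int(u),int(v)),int(r),1/' h.py
cat > m1.py <<'E'
from h import *
b1=load("pics/b1.npz");b2=load("pics/b2.npz")
for s,n,c,z in[(b1,"post",(465,328),60),(b1,"oven",(605,8),40),(b2,"oven",(605,8),40),(b1,"cube",(593,166),44),(b2,"cube",(593,166),44),(b2,"lens",(457,-319),48)]: print(n,top(s,c,z))
for s,n,c,col in[(b1,"rect",(435,161),"red"),(b2,"square",plane(b2,[297,172],5)[0],"blue"),(b2,"round",(615,-330),"yellow"),(b2,"cross",plane(b2,[298,65],5)[0],"green")]: print(n,outline(s,c,col,50))
E
python3 m1.py
```

```text
post {'cen': (457.9, 330.0), 'rect': [[458.0, 329.9], [23.8, 25.1], 30.6], 'ori': np.float32(30.6), 'z': np.float64(60.5)}
oven {'cen': (602.3, 7.3), 'rect': [[601.8, 6.7], [68.5, 34.6], 76.0], 'ori': np.float32(-14.9), 'z': np.float64(40.4)}
oven {'cen': (602.1, 5.4), 'rect': [[602.0, 4.8], [68.1, 33.9], 76.0], 'ori': np.float32(-13.5), 'z': np.float64(40.7)}
cube {'cen': (590.8, 163.6), 'rect': [[590.8, 163.6], [43.8, 44.0], 82.6], 'ori': np.float32(-7.2), 'z': np.float64(44.6)}
cube {'cen': (591.7, 158.8), 'rect': [[590.7, 161.0], [47.2, 43.8], 82.8], 'ori': np.float32(-2.6), 'z': np.float64(44.6)}
lens {'cen': (455.5, -321.9), 'rect': [[455.6, -321.6], [40.8, 41.2], 83.9], 'ori': np.float32(-11.9), 'z': np.float64(48.9)}
rect {'cen': (443.7, 163.5), 'rect': [[436.4, 161.6], [73.8, 48.3], 14.6], 'ori': np.float32(15.1), 'area': 540}
square {'cen': (590.1, -160.0), 'rect': [[590.0, -160.0], [57.4, 57.5], 21.4], 'ori': np.float32(21.2), 'area': 3139}
round {'cen': (614.4, -331.7), 'rect': [[614.6, -331.5], [52.7, 53.7], 84.5], 'ori': np.float32(-40.7), 'area': 2213}
cross {'cen': (451.1, -160.2), 'rect': [[451.2, -160.2], [68.0, 68.3], 9.4], 'ori': np.float32(9.4), 'area': 3067}
```

```bash
python3 -c "
from h import *
plan(455.6,-321.6,160,90)"
```

```text
pos [ 602.8 -182.6  319.8] yaw 90.11 turn [ 0.0015 -0.001   0.0019] shift [ 0.1472 -0.139   0.1598] len 0.258 q6 -2.04 q1 -0.47 clock 3.0
```

Emit:
{"op": "play_rows", "data": {"series": [[0,0,0,0.0245,-0.023,0.0265,1],[0,0,0,0.0245,-0.023,0.0265,1],[0,0,0,0.0245,-0.023,0.0265,1],[0,0,0,0.0245,-0.023,0.0265,1],[0,0,0,0.0245,-0.023,0.0265,1],[0,0,0,0.0245,-0.023,0.0265,1],[0,0,0,0,0,0,1],[0,0,0,0,0,0,1]]}}

```text
clock: 3.75
ee_pos: [456.5, -321.3, 160.8]
ee_rot: [-0.0, -0.0, 1.0, 0.001]
wrist_force: [-0.0, 0.4, 1.2]
opening: 87.0
```

```bash
cat > near.py <<'E'
import sys
from h import *
from station import *
name,kind,x,y,zr,a=sys.argv[1],sys.argv[2],*map(float,sys.argv[3:7])
s=snapshot("wrist");np.savez(f"pics/{name}.npz",**s);cv2.imwrite(f"pics/{name}.png",s["image"][:,:,::-1])
r=top(s,(x,y),zr) if kind=="top" else outline(s,(x,y),kind,50)
print(r); plan(*(r["rect"][0]),float(sys.argv[7]),a)
E
python3 near.py c1 top 455.6 -321.6 48 90 30
```

```text
{'cen': (454.6, -322.5), 'rect': [[454.4, -322.6], [41.0, 41.3], 0.0], 'ori': np.float32(2.5), 'z': np.float64(48.9)}
pos [ 457.4 -321.6  161.6] yaw 90.1 turn [-0.0001  0.0011  0.0018] shift [ 0.003  -0.001   0.1316] len 0.132 q6 -2.39 q1 -0.81 clock 3.8
```

Emit:
{"op": "play_rows", "data": {"series": [[0,0,0,0.0025,-0.001,0.04,1],[0,0,0,0,0,0.04,1],[0,0,0,0,0,0.03,1],[0,0,0,0,0,0.02,1],[0,0,0,0,0,0,1],[0,0,0,0,0,0,0.3],[0,0,0,0,0,0,0.3],[0,0,0,0,0,0,0.3],[0,0,0,0,0,0,0.3],[0,0,0,0,0,0,0.3]], "squeeze": 20}}

```text
clock: 4.8
ee_pos: [454.0, -324.2, 31.7]
ee_rot: [0.0, -0.0, 1.0, -0.0]
wrist_force: [-0.2, -0.5, 0.6]
opening: 54.7
```

Emit:
{"op": "play_rows", "data": {"series": [[0,0,0,0,0,0,0.3],[0,0,0,0,0,0,0.3],[0,0,0,0,0,0,0.3],[0,0,0,0,0,-0.02,0.3],[0,0,0,0,0,-0.045,0.3],[0,0,0,0,0,-0.045,0.3],[0,0,0,-0.046,-0.002,-0.01,0.3],[0,0,0,-0.046,-0.002,0,0.3],[0,0,0,-0.046,-0.002,0,0.3],[0,0,0,-0.046,-0.002,0,0.3],[0,0,0,-0.046,0,0,0.3],[0,0,0,0,0,0,0.3]]}}

```text
clock: 6.0
ee_pos: [689.4, -331.2, 149.7]
ee_rot: [0.003, -0.002, 1.0, -0.001]
wrist_force: [-1.1, 0.3, -2.4]
opening: 41.7
```

```bash
python3 near.py c2 yellow 614.5 -331.6 5 90 40
```

```text
{'cen': (613.6, -331.4), 'rect': [[614.0, -331.5], [54.2, 55.0], 0.2], 'ori': np.float32(-38.7), 'area': 2320}
pos [ 685.8 -331.   149.2] yaw 90.16 turn [-0.0001  0.0002  0.0028] shift [ 0.0718 -0.0005  0.1092] len 0.131 q6 -2.17 q1 -0.6 clock 6.0
```

View pics/c2.png

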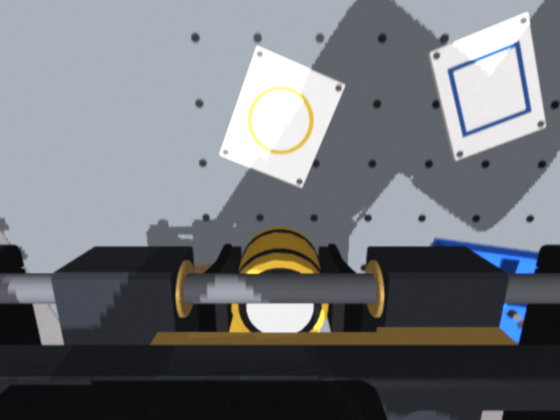

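The held tube hangs centred between the fingers at (283,300). The round plate is at (281,118), clear of other things.

Emit:
{"op": "play_rows", "data": {"series": [[0,0,0,0.0356,0,0,0.3],[0,0,0,0.0356,0,0.02,0.3],[0,0,0,0,0,0.04,0.3],[0,0,0,0,0,0.03,0.3],[0,0,0,0,0,0.015,0.3],[0,0,0,0,0,0.005,0.3],[0,0,0,0,0,0,0.3],[0,0,0,0,0,0.002,0.3],[0,0,0,0,0,0,0.3]]}}

```text
clock: 6.95
ee_pos: [613.4, -332.4, 40.4]
ee_rot: [0.001, -0.0, 1.0, -0.001]
wrist_force: [0.2, 0.2, -1.9]
opening: 41.3
```

```bash
python3 -c "
from h import *
from station import *
plan(614,-331.5,36,90);print(get_obs()['wrist_force'])
snapshot('side');plan(614,-331.5,36,90);print(get_obs()['wrist_force'])
"
```

```text
pos [ 613.4 -332.4   40.4] yaw 90.02 turn [-0.0017  0.0022  0.0004] shift [-0.0006  0.0009  0.0044] len 0.005 q6 -2.23 q1 -0.66 clock 7.0
[ 0.18624145  0.23366375 -1.88043218]
pos [ 613.3 -332.3   40.4] yaw 90.03 turn [-0.0016  0.002   0.0005] shift [-0.0007  0.0008  0.0044] len 0.005 q6 -2.23 q1 -0.66 clock 7.0
[-0.31895795 -0.54847811 -0.59701258]
```

Emit:
{"op": "play_rows", "data": {"series": [[0,0,0,-0.0006,0.0008,0.0025,0.3],[0,0,0,0,0,0,0.3],[0,0,0,0,0,0,0.3]]}}

```text
clock: 7.3
ee_pos: [613.2, -330.9, 36.6]
ee_rot: [0.0, -0.0, 1.0, -0.0]
wrist_force: [0.1, 0.2, -1.8]
opening: 41.5
```

Emit:
{"op": "play_rows", "data": {"series": [[0,0,0,0,0,0.001,0.3],[0,0,0,0,0,0,0.3],[0,0,0,0,0,0,0.3]]}}

```text
clock: 7.6
ee_pos: [613.3, -331.1, 36.2]
ee_rot: [0.0, -0.0, 1.0, -0.0]
wrist_force: [-1.6, 1.0, 3.6]
opening: 41.5
```

Emit:
{"op": "play_rows", "data": {"series": [[0,0,0,0,0,0,0.75],[0,0,0,0,0,0,0.75],[0,0,0,0,0,0,0.75],[0,0,0,0,0,0,0.75],[0,0,0,0,0,-0.02,0.75],[0,0,0,0,0,-0.04,0.75],[0,0,0,0,0,-0.045,1],[0,0,0,-0.035,0,-0.01,1],[0,0,0,-0.035,0,0,1],[0,0,0,0,0,0,1],[0,0,0,0,0,0,1]]}}

```text
clock: 8.7
ee_pos: [683.0, -330.5, 149.7]
ee_rot: [-0.001, -0.001, 1.0, 0.0]
wrist_force: [-0.8, 0.1, -0.5]
opening: 86.3
```

```bash
python3 near.py c3 top 614 -331.5 53 90 160; python3 -c "
from h import *
s=load('pics/c3.npz');print(outline(s,(614,-331.5),'yellow',50))
i=cv2.imread('pics/c3.png')[40:220,180:380];cv2.imwrite('pics/c3c.png',cv2.resize(i,None,fx=3,fy=3))"
```

```text
{'cen': (614.9, -331.8), 'rect': [[614.8, -331.9], [40.6, 40.9], 63.9], 'ori': np.float32(-27.8), 'z': np.float64(54.0)}
pos [ 682.1 -330.5  149.3] yaw 90.03 turn [ 0.0012 -0.0025  0.0005] shift [ 0.0673 -0.0014 -0.0107] len 0.068 q6 -2.17 q1 -0.6 clock 8.8
{'cen': (614.3, -331.7), 'rect': [[614.3, -331.6], [54.3, 54.7], 0.1], 'ori': np.float32(-2.9), 'area': 2372}
```

View pics/c3c.png

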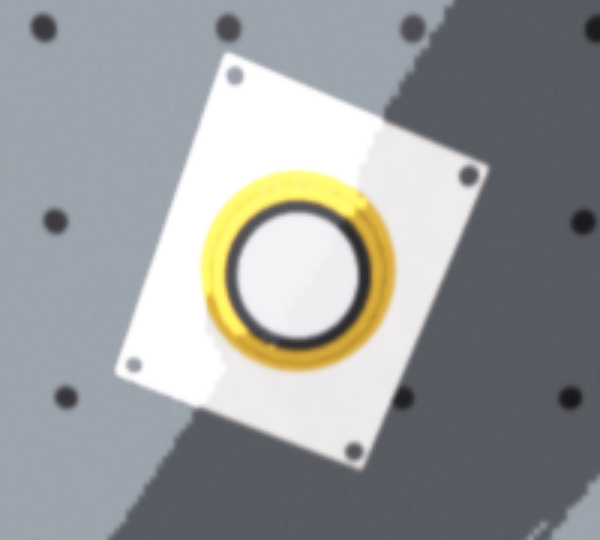

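The lens tube sits concentric in its ring, agreeing within about 0.5 mm. The oven is next.

Emit:
{"op": "play_rows", "data": {"series": [[0,0,0.15,0,0,0,1],[0,0,0.15,0,0,0,1],[0,0,0.15,0,0,0,1],[0,0,0.15,0,0,0,1],[0,0,0.15,0,0,0,1],[0,0,0.15,0,0,0,1],[0,0,0.15,0,0,0,1],[0,0,0.15,0,0,0,1],[0,0,0.15,0,0,0,1],[0,0,0.15,0,0,0,1],[0,0,0.15,0,0,0,1],[0,0,0.15,0,0,0,1]]}}

```text
clock: 9.95
ee_pos: [681.3, -331.1, 149.6]
ee_rot: [-0.001, 0.785, 0.619, -0.001]
wrist_force: [-0.0, -0.0, 0.0]
opening: 87.3
```

```bash
python3 -c "
from h import *
plan(585,-62,150,-14)"
```

```text
pos [ 681.3 -331.1  149.6] yaw -13.53 turn [-0.0027 -0.0007  0.0081] shift [ 0.2378 -0.1585 -0.0004] len 0.286 q6 -0.36 q1 -0.6 clock 9.9
```

Emit:
{"op": "play_rows", "data": {"series": [[0,0,0.008,0,0,0,1],[0,0,0,0.034,-0.0226,0,1],[0,0,0,0.034,-0.0226,0,1],[0,0,0,0.034,-0.0226,0,1],[0,0,0,0.034,-0.0226,0,1],[0,0,0,0.034,-0.0226,0,1],[0,0,0,0.034,-0.0226,0,1],[0,0,0,0.034,-0.0226,0,1],[0,0,0,0,0,0,1],[0,0,0,0,0,0,1]]}}

```text
clock: 10.95
ee_pos: [584.5, -62.0, 150.6]
ee_rot: [0.0, 0.785, 0.62, -0.0]
wrist_force: [0.7, -1.3, 0.1]
opening: 86.7
```

```bash
python3 near.py d1 top 602 6 40 -14 30
```

```text
{'cen': (602.8, 5.4), 'rect': [[602.8, 5.5], [67.6, 33.8], 76.0], 'ori': np.float32(-14.1), 'z': np.float64(40.7)}
pos [585.4 -63.  150.7] yaw -13.46 turn [0.001  0.0006 0.0094] shift [0.0707 0.0003 0.1207] len 0.14 q6 -0.06 q1 -0.3 clock 11.0
```

Emit:
{"op": "play_rows", "data": {"series": [[0,0,0.008,0,0,0,1],[0,0,0,0.0354,0.0003,0,1],[0,0,0,0.0354,0,0.02,1],[0,0,0,0,0,0.045,1],[0,0,0,0,0,0.035,1],[0,0,0,0,0,0.02,1],[0,0,0,0,0,0,0.2],[0,0,0,0,0,0,0.2],[0,0,0,0,0,0,0.2],[0,0,0,0,0,0,0.2],[0,0,0,0,0,0,0.2],[0,0,0,0,0,0,0.2]], "squeeze": 25}}

```text
clock: 12.2
ee_pos: [602.9, 6.0, 31.1]
ee_rot: [0.0, 0.788, 0.615, 0.0]
wrist_force: [0.7, 0.1, -0.4]
opening: 47.2
```

Emit:
{"op": "play_rows", "data": {"series": [[0,0,0,0,0,0,0.2],[0,0,0,0,0,0,0.2],[0,0,0,0,0,0,0.2],[0,0,0,0,0,0,0.2],[0,0,0,0,0,0,0.2]]}}

```text
clock: 12.7
ee_pos: [602.7, 6.1, 30.7]
ee_rot: [0.0, 0.788, 0.615, 0.0]
wrist_force: [-0.3, 0.5, 2.5]
opening: 34.2
```

Emit:
{"op": "play_rows", "data": {"series": [[0,0,0,0,0,-0.02,0.2],[0,0,0,0,0,-0.05,0.2],[0,0,0,0,0,-0.05,0.2],[0,0,-0.148,0,0,0,0.2],[0,0,-0.148,0,0,0,0.2],[0,0,-0.148,0,0,0,0.2],[0,0,-0.148,0,0,0,0.2],[0,0,-0.148,0,0,0,0.2],[0,0,-0.148,0,0,0,0.2],[0,0,-0.148,0,0,0,0.2],[0,0,-0.148,0,0,0,0.2],[0,0,-0.148,0,0,0,0.2]]}}

```text
clock: 13.9
ee_pos: [602.0, 6.2, 149.5]
ee_rot: [-0.001, 0.237, 0.972, -0.0]
wrist_force: [0.3, -0.2, -2.0]
opening: 33.6
```

Emit:
{"op": "play_rows", "data": {"series": [[0,0,-0.148,0,0,0,0.2],[0,0,-0.148,0,0,0,0.2],[0,0,-0.148,0,0,0,0.2],[0,0,-0.148,0,0,0,0.2],[0,0,-0.148,0,0,0,0.2],[0,0,0,0,0,0,0.2]]}}

```text
clock: 14.5
ee_pos: [602.1, 6.1, 149.6]
ee_rot: [-0.001, -0.128, 0.992, 0.0]
wrist_force: [-0.0, -1.0, -2.6]
opening: 33.9
```

```bash
python3 -c "
from h import *
plan(504,179,150,105)"
```

```text
pos [602.1   6.1 149.6] yaw 104.66 turn [ 0.0007 -0.0016 -0.0059] shift [ 0.05    0.1924 -0.0004] len 0.199 q6 -2.0 q1 -0.18 clock 14.5
```

Emit:
{"op": "play_rows", "data": {"series": [[0,0,-0.006,0,0,0,0.2],[0,0,0,0.01,0.0385,0,0.2],[0,0,0,0.01,0.0385,0,0.2],[0,0,0,0.01,0.0385,0,0.2],[0,0,0,0.01,0.0385,0,0.2],[0,0,0,0.01,0.0385,0,0.2],[0,0,0,0,0,0,0.2],[0,0,0,0,0,0,0.2]]}}

```text
clock: 15.3
ee_pos: [504.1, 179.8, 150.5]
ee_rot: [0.0, -0.131, 0.991, -0.0]
wrist_force: [1.2, -0.5, -2.2]
opening: 34.0
```

```bash
python3 near.py d2 red 436 161.6 5 105 36
```

```text
{'cen': (445.8, 164.0), 'rect': [[437.0, 161.3], [74.2, 48.0], 14.9], 'ori': np.float32(14.9), 'area': 591}
pos [505.1 179.  150.6] yaw 105.01 turn [-0.0006  0.0011  0.0001] shift [0.0703 0.0005 0.1146] len 0.134 q6 -1.7 q1 0.13 clock 15.3
```

```bash
sed -i 's/,45\*s\["fx"\]/,52*s["fx"]/' h.py; python3 -c "
from h import *
s=load('pics/d2.npz');r=outline(s,(437,161),'red',50);print(r);plan(*r['rect'][0],36,105)
cv2.imwrite('pics/d2.png',s['image'][:,:,::-1])"
```

```text
{'cen': (433.4, 160.4), 'rect': [[433.3, 160.3], [81.8, 48.0], 14.9], 'ori': np.float32(15.0), 'area': 3847}
pos [505.1 179.  150.6] yaw 105.01 turn [-0.0006  0.0011  0.0001] shift [0.0742 0.0005 0.1146] len 0.136 q6 -1.7 q1 0.13 clock 15.3
```

View pics/d2.png

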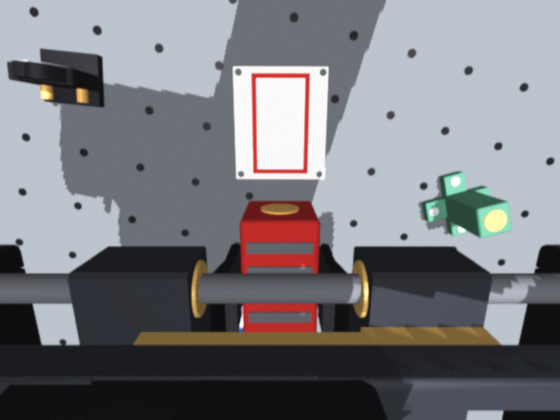

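The full rectangle is now seen at (280,123), 82 x 48 mm. The oven is held straight at (280,265).

Emit:
{"op": "play_rows", "data": {"series": [[0,0,0,0.037,0.0003,0,0.2],[0,0,0,0.037,0,0,0.2],[0,0,0,0,0,0.04,0.2],[0,0,0,0,0,0.04,0.2],[0,0,0,0,0,0.02,0.2],[0,0,0,0,0,0.01,0.2],[0,0,0,0,0,0,0.2],[0,0,0,0,0,0.002,0.2],[0,0,0,0,0,0,0.2],[0,0,0,0,0,0,0.2]]}}

```text
clock: 16.35
ee_pos: [433.7, 160.2, 39.3]
ee_rot: [0.001, -0.131, 0.991, -0.0]
wrist_force: [-1.1, 0.6, -1.8]
opening: 33.6
```

Emit:
{"op": "play_rows", "data": {"series": [[0,0,0,0,0,0.0015,0.2],[0,0,0,0,0,0,0.2],[0,0,0,0,0,0,0.2]]}}

```text
clock: 16.65
ee_pos: [433.0, 160.2, 37.2]
ee_rot: [0.0, -0.131, 0.991, -0.0]
wrist_force: [-0.8, 0.7, -1.9]
opening: 33.7
```

Emit:
{"op": "play_rows", "data": {"series": [[0,0,0,0,0,0.001,0.2],[0,0,0,0,0,0,0.2],[0,0,0,0,0,0,0.2]]}}

```text
clock: 16.95
ee_pos: [432.9, 160.1, 35.9]
ee_rot: [-0.0, -0.131, 0.991, 0.0]
wrist_force: [0.7, -0.7, -2.5]
opening: 33.6
```

Emit:
{"op": "play_rows", "data": {"series": [[0,0,0,0,0,0.0006,0.2],[0,0,0,0,0,0,0.2],[0,0,0,0,0,0,0.2]]}}

```text
clock: 17.25
ee_pos: [432.9, 160.1, 35.6]
ee_rot: [0.0, -0.131, 0.991, -0.0]
wrist_force: [-0.8, -0.5, 3.2]
opening: 34.1
```

Emit:
{"op": "play_rows", "data": {"series": [[0,0,0,0,0,0,0.7],[0,0,0,0,0,0,0.7],[0,0,0,0,0,0,0.7],[0,0,0,0,0,0,0.7],[0,0,0,0,0,-0.02,0.7],[0,0,0,0,0,-0.04,0.7],[0,0,0,0,0,-0.045,1],[0,0,0,-0.035,0,-0.01,1],[0,0,0,-0.035,0,0,1],[0,0,0,0,0,0,1],[0,0,0,0,0,0,1]]}}

```text
clock: 18.35
ee_pos: [500.4, 178.3, 150.1]
ee_rot: [-0.0, -0.131, 0.991, -0.0]
wrist_force: [0.2, 0.1, 0.2]
opening: 85.8
```

```bash
python3 near.py d3 top 433 160 45 105 150; python3 -c "
from h import *
s=load('pics/d3.npz');print(outline(s,(433,160),'red',50))
i=cv2.imread('pics/d3.png')[40:220,180:380];cv2.imwrite('pics/d3c.png',cv2.resize(i,None,fx=3,fy=3))
plan(591-9,164-69,150,-8)"
```

```text
{'cen': (433.3, 159.4), 'rect': [[433.3, 159.4], [66.4, 33.8], 15.1], 'ori': np.float32(15.1), 'z': np.float64(45.7)}
pos [499.1 178.1 149.7] yaw 105.03 turn [ 0.0004 -0.003   0.0005] shift [ 0.0684 -0.001  -0.0003] len 0.068 q6 -1.7 q1 0.13 clock 18.4
{'cen': (432.6, 160.5), 'rect': [[432.4, 160.4], [82.1, 48.3], 14.9], 'ori': np.float32(14.9), 'area': 3859}
pos [499.1 178.1 149.7] yaw 105.03 turn [-0.0027 -0.0023  1.9727] shift [-0.0707  0.0937 -0.0003] len 0.117 q6 -1.7 q1 0.13 clock 18.4
```

View pics/d3c.png

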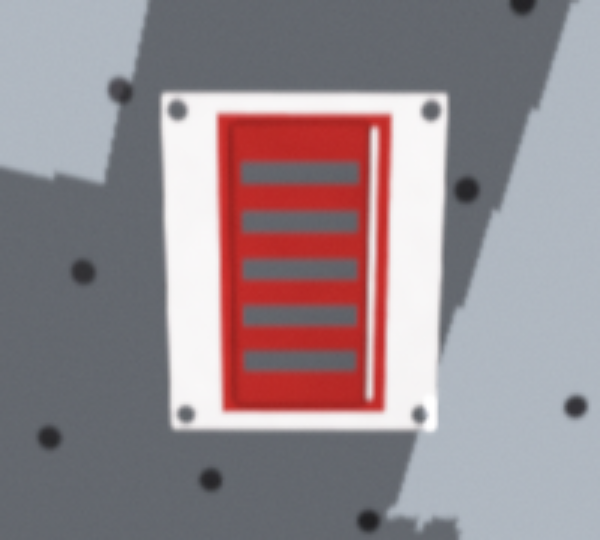

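The oven sits parallel but about 1.2 mm off sideways, towards image-left: its top spans columns 233–366 of the crop and the outline 218–391. I'll regrip with the tool shifted 1.2 mm, so the closing jaws centre it.

Emit:
{"op": "play_rows", "data": {"series": [[0,0,0,0.035,0.0012,0,1],[0,0,0,0.035,0,0.01,0.7],[0,0,0,0,0,0.045,0.7],[0,0,0,0,0,0.035,0.7],[0,0,0,0,0,0.02,0.7],[0,0,0,0,0,0.004,0.3],[0,0,0,0,0,0,0.3],[0,0,0,0,0,0,0.3],[0,0,0,0,0,0,0.3],[0,0,0,0,0,0,0.3],[0,0,0,0,0,0,0.3]], "squeeze": 12}}

```text
clock: 19.5
ee_pos: [433.2, 161.3, 37.4]
ee_rot: [0.001, -0.131, 0.991, -0.0]
wrist_force: [-1.0, -0.3, 6.4]
opening: 33.7
```

Emit:
{"op": "play_rows", "data": {"series": [[0,0,0,0,0,0,0.3],[0,0,0,0,0,0,0.3],[0,0,0,0,0,0,0.3]]}}

```text
clock: 19.8
ee_pos: [433.2, 161.3, 37.4]
ee_rot: [0.001, -0.131, 0.991, -0.0]
wrist_force: [0.5, -0.4, 7.5]
opening: 34.2
```

Emit:
{"op": "play_rows", "data": {"series": [[0,0,0,0,0,0,0.7],[0,0,0,0,0,0,0.7],[0,0,0,0,0,0,0.7],[0,0,0,0,0,0,0.7],[0,0,0,0,0,-0.02,0.7],[0,0,0,0,0,-0.04,0.7],[0,0,0,0,0,-0.045,1],[0,0,0,-0.035,0,-0.01,1],[0,0,0,-0.035,0,0,1],[0,0,0,0,0,0,1],[0,0,0,0,0,0,1]]}}

```text
clock: 20.9
ee_pos: [500.0, 179.4, 151.0]
ee_rot: [-0.001, -0.131, 0.991, -0.0]
wrist_force: [-0.6, 0.4, -0.7]
opening: 85.3
```

```bash
python3 near.py d4 top 433 160 45 105 150; python3 -c "
from h import *
s=load('pics/d4.npz');print(outline(s,(433,160),'red',50))
plan(591-9,164-69,150,-8)"
```

```text
{'cen': (433.0, 160.4), 'rect': [[432.9, 160.5], [66.6, 33.8], 15.1], 'ori': np.float32(14.9), 'z': np.float64(45.7)}
pos [498.7 179.2 150.7] yaw 105.03 turn [ 0.0004 -0.0031  0.0005] shift [ 0.0684 -0.0011  0.0007] len 0.068 q6 -1.7 q1 0.13 clock 20.9
{'cen': (432.6, 160.5), 'rect': [[432.6, 160.5], [81.7, 48.3], 15.0], 'ori': np.float32(14.8), 'area': 3858}
pos [498.7 179.2 150.7] yaw 105.03 turn [-0.0028 -0.0024  1.9727] shift [-0.0718  0.0942  0.0007] len 0.118 q6 -1.7 q1 0.13 clock 20.9
```

```bash
python3 -c "
from h import *
plan(660,155,150,82.8)"
```

```text
pos [498.7 179.2 150.7] yaw 105.03 turn [-2.00e-04 -3.20e-03  3.88e-01] shift [-0.163  -0.0038  0.0007] len 0.163 q6 -1.7 q1 0.13 clock 20.9
```

Emit:
{"op": "play_rows", "data": {"series": [[0,0,0.13,0,0,0,1],[0,0,0.13,0,0,0,1],[0,0,0.128,0,0,0,1],[0,0,0,-0.041,-0.001,0,1],[0,0,0,-0.041,-0.001,0,1],[0,0,0,-0.041,-0.001,0,1],[0,0,0,-0.04,-0.001,0,1],[0,0,0,0,0,0,1],[0,0,0,0,0,0,1]]}}

```text
clock: 21.85
ee_pos: [659.8, 154.5, 149.8]
ee_rot: [-0.002, 0.063, 0.998, -0.0]
wrist_force: [-0.0, 0.9, 0.2]
opening: 87.2
```

```bash
python3 near.py e1 top 591 164 44 82.8 31
```

```text
{'cen': (591.2, 163.3), 'rect': [[591.3, 163.3], [43.8, 42.6], 82.8], 'ori': np.float32(-7.4), 'z': np.float64(44.7)}
pos [658.9 154.8 149.9] yaw 82.78 turn [-0.0008 -0.0051 -0.0004] shift [ 6.810e-02 -1.000e-04  1.189e-01] len 0.137 q6 -1.38 q1 0.07 clock 21.9
```

Emit:
{"op": "play_rows", "data": {"series": [[0,0,0,0.034,0,0,1],[0,0,0,0.0343,0,0.02,1],[0,0,0,0,0,0.045,1],[0,0,0,0,0,0.035,1],[0,0,0,0,0,0.019,1],[0,0,0,0,0,0,1],[0,0,0,0,0,0,0.3],[0,0,0,0,0,0,0.3],[0,0,0,0,0,0,0.3],[0,0,0,0,0,0,0.3],[0,0,0,0,0,0,0.3],[0,0,0,0,0,0,0.3]], "squeeze": 22}}

```text
clock: 23.1
ee_pos: [593.9, 163.5, 32.7]
ee_rot: [0.0, 0.063, 0.998, 0.0]
wrist_force: [-0.6, -0.2, -0.0]
opening: 47.1
```

Emit:
{"op": "play_rows", "data": {"series": [[0,0,0,0,0,0,0.3],[0,0,0,0,0,0,0.3],[0,0,0,0,0,0,0.3],[0,0,0,0,0,0,0.3]]}}

```text
clock: 23.5
ee_pos: [593.8, 163.6, 32.6]
ee_rot: [0.0, 0.063, 0.998, 0.0]
wrist_force: [-0.2, 0.4, 4.0]
opening: 44.0
```

Emit:
{"op": "play_rows", "data": {"series": [[0,0,0,0,0,-0.02,0.3],[0,0,0,0,0,-0.05,0.3],[0,0,0,0,0,-0.05,0.3],[0,0,-0.125,0,0,0,0.3],[0,0,-0.125,0,0,0,0.3],[0,0,-0.125,0,0,0,0.3],[0,0,-0.122,0,0,0,0.3],[0,0,0,0,0,0,0.3]]}}

```text
clock: 24.3
ee_pos: [593.2, 163.5, 151.7]
ee_rot: [-0.001, -0.184, 0.983, 0.0]
wrist_force: [1.1, -0.3, -1.5]
opening: 44.1
```

```bash
python3 -c "
from h import *
plan(655,-135,150,111.3)"
```

```text
pos [593.2 163.5 151.7] yaw 111.26 turn [ 0.0003 -0.0013 -0.0007] shift [ 0.0508 -0.3006  0.0017] len 0.305 q6 -1.85 q1 0.09 clock 24.3
```

Emit:
{"op": "play_rows", "data": {"series": [[0,0,0,0.0073,-0.043,0,0.3],[0,0,0,0.0073,-0.043,0,0.3],[0,0,0,0.0073,-0.043,0,0.3],[0,0,0,0.0073,-0.043,0,0.3],[0,0,0,0.0073,-0.043,0,0.3],[0,0,0,0.0073,-0.043,0,0.3],[0,0,0,0.0073,-0.043,0,0.3],[0,0,0,0,0,0,0.3],[0,0,0,0,0,0,0.3]]}}

```text
clock: 25.2
ee_pos: [654.8, -136.6, 151.5]
ee_rot: [-0.001, -0.182, 0.983, 0.001]
wrist_force: [-0.3, 1.2, -2.1]
opening: 44.1
```

```bash
python3 near.py e2 blue 590 -160 5 111.3 38
```

```text
{'cen': (589.9, -159.9), 'rect': [[590.0, -159.9], [57.8, 57.9], 21.5], 'ori': np.float32(21.6), 'area': 3243}
pos [ 654.4 -135.1  151.5] yaw 111.12 turn [ 0.0021 -0.0014 -0.0031] shift [0.069  0.0003 0.1135] len 0.133 q6 -2.31 q1 -0.37 clock 25.2
```

View pics/e2.png

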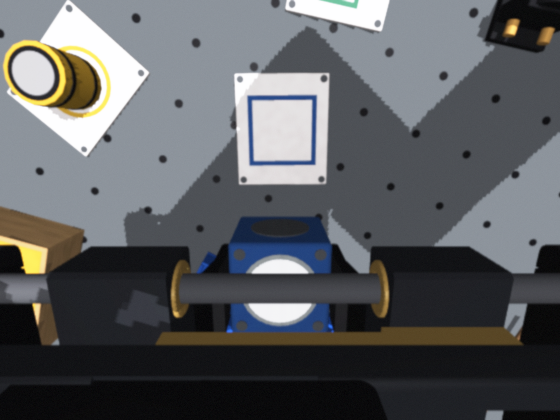

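The held cube's window centre is at (282,290), about 2.3 mm ahead of the TCP, which agrees with the 2.5 mm from the grip reading. I'll allow for this. The blue square is at (281,129).

Emit:
{"op": "play_rows", "data": {"series": [[0,0,-0.005,0,0,0,0.3],[0,0,0,0.033,0.0003,0,0.3],[0,0,0,0.0335,0,0,0.3],[0,0,0,0,0,0.04,0.3],[0,0,0,0,0,0.04,0.3],[0,0,0,0,0,0.02,0.3],[0,0,0,0,0,0.01,0.3],[0,0,0,0,0,0,0.3],[0,0,0,0,0,0,0.3],[0,0,0,0,0,0,0.3]]}}

```text
clock: 26.25
ee_pos: [594.5, -159.7, 43.9]
ee_rot: [0.001, -0.187, 0.982, -0.001]
wrist_force: [0.4, -0.5, -1.4]
opening: 44.2
```

```bash
python3 -c "
from h import *
plan(590.0+2.5*.932,-159.9+2.5*.363,37.6,111.5)"
```

```text
pos [ 594.5 -159.7   43.9] yaw 111.59 turn [-0.0023  0.0021  0.0016] shift [0.0018 0.0015 0.0063] len 0.007 q6 -2.39 q1 -0.44 clock 26.2
```

Emit:
{"op": "play_rows", "data": {"series": [[0,0,0,0.0016,0.0012,0.0035,0.3],[0,0,0,0,0,0,0.3],[0,0,0,0,0,0,0.3]]}}

```text
clock: 26.55
ee_pos: [591.4, -159.1, 39.2]
ee_rot: [0.0, -0.187, 0.982, -0.0]
wrist_force: [0.1, 0.2, -0.9]
opening: 43.9
```

Emit:
{"op": "play_rows", "data": {"series": [[0,0,0,0,0,0.0015,0.3],[0,0,0,0,0,0,0.3],[0,0,0,0,0,0,0.3]]}}

```text
clock: 26.85
ee_pos: [591.7, -159.3, 37.6]
ee_rot: [0.0, -0.187, 0.982, -0.0]
wrist_force: [0.7, 0.3, 0.3]
opening: 44.1
```

Emit:
{"op": "play_rows", "data": {"series": [[0,0,0,0,0,0.0007,0.3],[0,0,0,0,0,0,0.3],[0,0,0,0,0,0,0.3]]}}

```text
clock: 27.15
ee_pos: [591.7, -159.3, 37.6]
ee_rot: [0.0, -0.187, 0.982, -0.0]
wrist_force: [-0.9, -0.2, 5.1]
opening: 43.8
```

Emit:
{"op": "play_rows", "data": {"series": [[0,0,0,0,0,0,0.8],[0,0,0,0,0,0,0.8],[0,0,0,0,0,0,0.8],[0,0,0,0,0,0,0.8],[0,0,0,0,0,-0.02,0.8],[0,0,0,0,0,-0.04,0.8],[0,0,0,0,0,-0.045,1],[0,0,0,-0.035,0,-0.01,1],[0,0,0,-0.033,0,0,1],[0,0,0,0,0,0,1],[0,0,0,0,0,0,1]]}}

```text
clock: 28.25
ee_pos: [654.3, -133.6, 151.1]
ee_rot: [-0.001, -0.188, 0.982, 0.0]
wrist_force: [-0.1, 0.0, -0.5]
opening: 86.4
```

```bash
python3 near.py e3 top 590 -160 49 111.5 150; python3 -c "
from h import *
s=load('pics/e3.npz');print(outline(s,(590,-160),'blue',50))
i=cv2.imread('pics/e3.png')[40:220,180:380];cv2.imwrite('pics/e3c.png',cv2.resize(i,None,fx=3,fy=3))"
```

```text
{'cen': (589.3, -161.0), 'rect': [[589.4, -161.0], [43.2, 43.8], 21.6], 'ori': np.float32(21.4), 'z': np.float64(49.7)}
pos [ 653.4 -133.7  150.7] yaw 111.58 turn [ 0.0015 -0.0022  0.0014] shift [ 0.0696 -0.0019  0.0007] len 0.07 q6 -2.32 q1 -0.37 clock 28.3
{'cen': (589.6, -160.4), 'rect': [[589.6, -160.4], [56.9, 58.1], 21.6], 'ori': np.float32(21.6), 'area': 3259}
```

View pics/e3c.png

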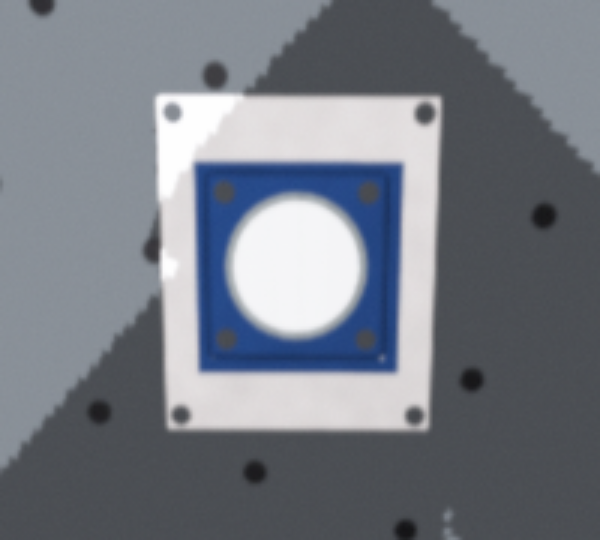

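Emit:
{"op": "play_rows", "data": {"series": [[0,0,-0.08,0,0,0,1],[0,0,-0.079,0,0,0,1],[0,0,0,0,0,0,1]]}}

```text
clock: 28.6
ee_pos: [653.1, -134.5, 150.9]
ee_rot: [-0.001, -0.264, 0.965, 0.001]
wrist_force: [-0.7, -0.7, -0.4]
opening: 86.9
```

```bash
python3 -c "
from h import *
plan(518,366,150,120.6)"
```

```text
pos [ 653.1 -134.5  150.9] yaw 120.6 turn [ 0.0019 -0.0018  0.0001] shift [-0.1385  0.4995  0.0009] len 0.518 q6 -2.48 q1 -0.37 clock 28.6
```

Emit:
{"op": "play_rows", "data": {"series": [[0,0,0,-0.0125,0.0455,0,1],[0,0,0,-0.0125,0.0455,0,1],[0,0,0,-0.0125,0.0455,0,1],[0,0,0,-0.0125,0.0455,0,1],[0,0,0,-0.0125,0.0455,0,1],[0,0,0,-0.0125,0.0455,0,1],[0,0,0,-0.0125,0.0455,0,1],[0,0,0,-0.0125,0.0455,0,1],[0,0,0,-0.0125,0.0455,0,1],[0,0,0,-0.0125,0.0455,0,1],[0,0,0,-0.0125,0.0445,0,1],[0,0,0,0,0,0,1]]}}

```text
clock: 29.8
ee_pos: [515.5, 370.3, 151.4]
ee_rot: [-0.0, -0.266, 0.964, 0.001]
wrist_force: [0.5, -0.8, 0.8]
opening: 87.2
```

```bash
python3 near.py f1 top 458 330 60 120.6 42; cd pics; python3 -c "
from h import *" 2>/dev/null; true
```

```text
{'cen': (457.7, 330.8), 'rect': [[457.8, 330.7], [23.3, 23.6], 30.9], 'ori': np.float32(31.2), 'z': np.float64(60.6)}
pos [516.3 367.6 151.2] yaw 120.83 turn [ 0.0001 -0.0009  0.0041] shift [ 0.0692 -0.002   0.1092] len 0.129 q6 -1.67 q1 0.44 clock 29.9
```

View pics/f1.png

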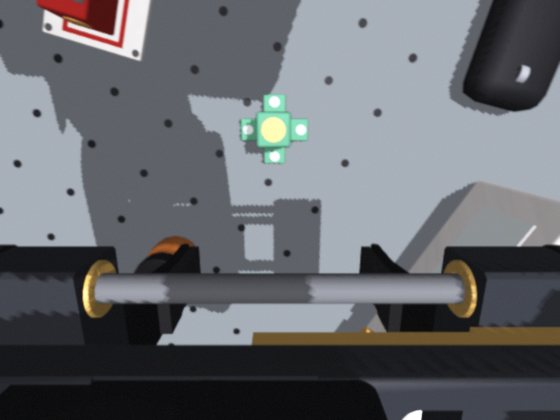

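The post is at (273,129), square to the image, and the jaws' path is clear.

Emit:
{"op": "play_rows", "data": {"series": [[0,0,0,0.023,-0.001,0,1],[0,0,0,0.023,-0.001,0,1],[0,0,0,0.023,0,0.01,1],[0,0,0,0,0,0.035,1],[0,0,0,0,0,0.035,1],[0,0,0,0,0,0.02,1],[0,0,0,0,0,0.008,1],[0,0,0,0,0,0,1],[0,0,0,0,0,0,1]]}}

```text
clock: 30.75
ee_pos: [460.6, 328.3, 44.4]
ee_rot: [0.001, -0.264, 0.965, 0.0]
wrist_force: [-0.2, -0.6, -0.0]
opening: 86.8
```

```bash
python3 -c "
from h import *
plan(457.8,330.7,42,120.8)"
```

```text
pos [460.6 328.3  44.4] yaw 120.59 turn [-0.0003  0.001  -0.0038] shift [0.0012 0.0035 0.0024] len 0.004 q6 -1.68 q1 0.42 clock 30.8
```

Emit:
{"op": "play_rows", "data": {"series": [[0,0,0,0.001,0.0015,0.001,1],[0,0,0,0,0,0,1],[0,0,0,0,0,0,1]]}}

```text
clock: 31.05
ee_pos: [458.4, 329.8, 43.4]
ee_rot: [0.001, -0.265, 0.964, 0.0]
wrist_force: [0.2, -0.5, -0.3]
opening: 87.0
```

```bash
python3 -c "
from h import *
plan(457.8,330.7,42,120.8)"
```

```text
pos [458.4 329.8  43.4] yaw 120.68 turn [-0.0002  0.0014 -0.0021] shift [0.0001 0.0011 0.0014] len 0.002 q6 -1.68 q1 0.43 clock 31.1
```

Emit:
{"op": "play_rows", "data": {"series": [[0,0,0,0,0.001,0,0.1],[0,0,0,0,0,0,0.1],[0,0,0,0,0,0,0.1],[0,0,0,0,0,0,0.1],[0,0,0,0,0,0,0.1],[0,0,0,0,0,0,0.1],[0,0,0,0,0,0,0.1],[0,0,0,0,0,0,0.1],[0,0,0,0,0,0,0.1],[0,0,0,0,0,0,0.1],[0,0,0,0,0,0,0.1],[0,0,0,0,0,0,0.1]], "squeeze": 25}}

```text
clock: 32.25
ee_pos: [457.6, 330.5, 42.6]
ee_rot: [-0.0, -0.264, 0.964, 0.0]
wrist_force: [-0.0, 0.9, -0.4]
opening: 24.0
```

Emit:
{"op": "play_rows", "data": {"series": [[0,0,0,0,0,0,0.1],[0,0,0,0,0,0,0.1],[0,0,0,0,0,-0.02,0.1],[0,0,0,0,0,-0.05,0.1],[0,0,0,0,0,-0.05,0.1],[0,0,0.125,0,0,0,0.1],[0,0,0.125,0,0,0,0.1],[0,0,0.121,0,0,0,0.1],[0,0,0,0,0,0,0.1]]}}

```text
clock: 33.15
ee_pos: [457.2, 330.0, 162.4]
ee_rot: [-0.0, -0.082, 0.997, -0.0]
wrist_force: [-0.6, 0.1, -2.0]
opening: 23.8
```

```bash
python3 -c "
from h import *
plan(451.2+69,-160.2+11.4,163,99.4)"
```

```text
pos [457.2 330.  162.4] yaw 99.42 turn [-0.0005 -0.0009  0.0004] shift [ 0.016  -0.4827 -0.0006] len 0.483 q6 -1.31 q1 0.43 clock 33.1
```

Emit:
{"op": "play_rows", "data": {"series": [[0,0,0,0.0015,-0.044,0,0.1],[0,0,0,0.0015,-0.044,0,0.1],[0,0,0,0.0015,-0.044,0,0.1],[0,0,0,0.0015,-0.044,0,0.1],[0,0,0,0.0015,-0.044,0,0.1],[0,0,0,0.0015,-0.044,0,0.1],[0,0,0,0.0015,-0.044,0,0.1],[0,0,0,0.0015,-0.044,0,0.1],[0,0,0,0.0015,-0.044,0,0.1],[0,0,0,0.0015,-0.044,0,0.1],[0,0,0,0.001,-0.042,0,0.1],[0,0,0,0,0,0,0.1]]}}

```text
clock: 34.35
ee_pos: [522.8, -154.0, 162.8]
ee_rot: [0.002, -0.081, 0.997, -0.002]
wrist_force: [0.7, -0.5, -2.2]
opening: 23.5
```

Emit:
{"op": "play_rows", "data": {"series": [[0,0,0,0,0,0,0.1],[0,0,0,0,0,0,0.1]]}}

```text
clock: 34.55
ee_pos: [519.7, -146.7, 162.1]
ee_rot: [-0.001, -0.083, 0.997, 0.001]
wrist_force: [-0.1, 0.7, -1.9]
opening: 23.7
```

```bash
python3 near.py f2 green 451.2 -160.2 5 99.4 47.6
```

```text
{'cen': (451.3, -160.5), 'rect': [[451.2, -160.5], [67.8, 68.7], 9.5], 'ori': np.float32(9.3), 'area': 3164}
pos [ 519.8 -146.3  162.3] yaw 99.53 turn [ 0.0014 -0.0016  0.0023] shift [ 0.07   -0.0028  0.1147] len 0.134 q6 -2.22 q1 -0.48 clock 34.6
```

View pics/f2.png

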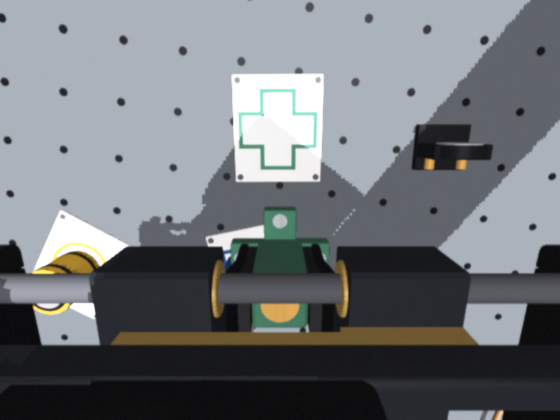

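The cross plate is at (278,129), the post is held straight at (280,265), and the mirror is well clear at (450,150).

Emit:
{"op": "play_rows", "data": {"series": [[0,0,0.002,0.035,-0.0014,0,0.1],[0,0,0,0.035,-0.0014,0,0.1],[0,0,0,0,0,0.035,0.1],[0,0,0,0,0,0.035,0.1],[0,0,0,0,0,0.025,0.1],[0,0,0,0,0,0.01,0.1],[0,0,0,0,0,0,0.1],[0,0,0,0,0,0,0.1],[0,0,0,0,0,0,0.1]]}}

```text
clock: 35.5
ee_pos: [452.9, -162.0, 58.8]
ee_rot: [0.001, -0.081, 0.997, -0.001]
wrist_force: [0.3, 0.6, -1.6]
opening: 23.6
```

```bash
python3 -c "
from h import *
plan(451.2,-160.5,47.6,99.4)"
```

```text
pos [ 452.9 -162.    58.8] yaw 99.34 turn [-0.0018  0.0019 -0.001 ] shift [0.0015 0.0018 0.0112] len 0.011 q6 -2.31 q1 -0.58 clock 35.5
```

Emit:
{"op": "play_rows", "data": {"series": [[0,0,0,0.001,0.0012,0.008,0.1],[0,0,0,0,0,0,0.1],[0,0,0,0,0,0,0.1]]}}

```text
clock: 35.8
ee_pos: [450.7, -160.8, 49.7]
ee_rot: [-0.0, -0.081, 0.997, 0.0]
wrist_force: [0.1, -0.9, -1.8]
opening: 23.7
```

```bash
python3 -c "
from h import *
plan(451.2,-160.5,47.6,99.4)"
```

```text
pos [ 450.7 -160.8   49.7] yaw 99.29 turn [ 0.0001 -0.0001 -0.0019] shift [-0.0005  0.0002  0.0021] len 0.002 q6 -2.31 q1 -0.58 clock 35.8
```

Emit:
{"op": "play_rows", "data": {"series": [[0,0,0,-0.0005,0,0.0015,0.1],[0,0,0,0,0,0,0.1],[0,0,0,0,0,0,0.1]]}}

```text
clock: 36.1
ee_pos: [451.4, -160.8, 48.1]
ee_rot: [0.0, -0.081, 0.997, -0.0]
wrist_force: [0.5, 0.9, -2.2]
opening: 24.2
```

Emit:
{"op": "play_rows", "data": {"series": [[0,0,0,0,0,0.0008,0.1],[0,0,0,0,0,0,0.1],[0,0,0,0,0,0,0.1]]}}

```text
clock: 36.4
ee_pos: [451.5, -160.8, 47.6]
ee_rot: [0.0, -0.081, 0.997, -0.0]
wrist_force: [0.3, 0.5, 2.0]
opening: 24.1
```

Contact with the plate; release, rise and check.

Emit:
{"op": "play_rows", "data": {"series": [[0,0,0,0,0,0,0.6],[0,0,0,0,0,0,0.6],[0,0,0,0,0,0,0.6],[0,0,0,0,0,0,0.6],[0,0,0,0,0,-0.02,0.6],[0,0,0,0,0,-0.04,0.6],[0,0,0,0,0,-0.045,1],[0,0,0,-0.035,0,-0.01,1],[0,0,0,-0.035,0,0,1],[0,0,0,0,0,0,1],[0,0,0,0,0,0,1]]}}

```text
clock: 37.5
ee_pos: [520.2, -149.0, 162.1]
ee_rot: [-0.001, -0.082, 0.997, 0.0]
wrist_force: [-0.5, 0.3, -0.1]
opening: 82.8
```

```bash
python3 near.py g1 top 451.2 -160.5 65 99.4 150; python3 -c "
from h import *
from station import snapshot
s=load('pics/g1.npz');print(outline(s,(451.2,-160.5),'green',50))
i=cv2.imread('pics/g1.png')[40:220,180:380];cv2.imwrite('pics/g1c.png',cv2.resize(i,None,fx=3,fy=3))
s=snapshot('scene');i=s['image'][120:330,120:460,::-1];cv2.imwrite('pics/g2.png',cv2.resize(i,None,fx=2.3,fy=2.3));P=cloud(s)
for n,u,v in [('mirror',296,202),('jar',392,306)]:
    q=P[v-25:v+25,u-25:u+25].reshape(-1,3); q=q[(q[:,2]>12)&(q[:,2]<80)]; print(n,q[:,:2].min(0).round(),q[:,:2].max(0).round())"
```

```text
{'cen': (452.0, -161.6), 'rect': [[452.0, -161.6], [23.3, 23.6], 9.4], 'ori': np.float32(9.4), 'z': np.float64(65.6)}
pos [ 519.2 -148.8  161.7] yaw 99.32 turn [ 0.0016 -0.0024 -0.0014] shift [ 0.0683 -0.0016  0.0117] len 0.069 q6 -2.22 q1 -0.49 clock 37.5
{'cen': (451.2, -160.4), 'rect': [[451.1, -160.4], [68.5, 68.7], 9.4], 'ori': np.float32(9.2), 'area': 3155}
mirror [435. -33.] [464.  12.]
jar [587. 291.] [629. 334.]
```

View pics/g1c.png

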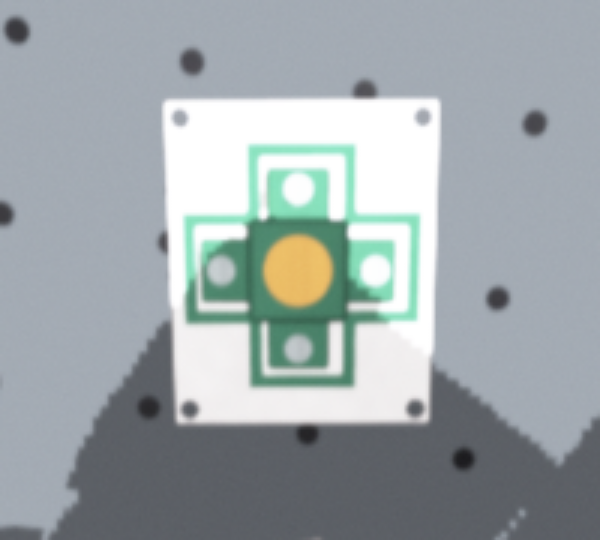

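View pics/g2.png

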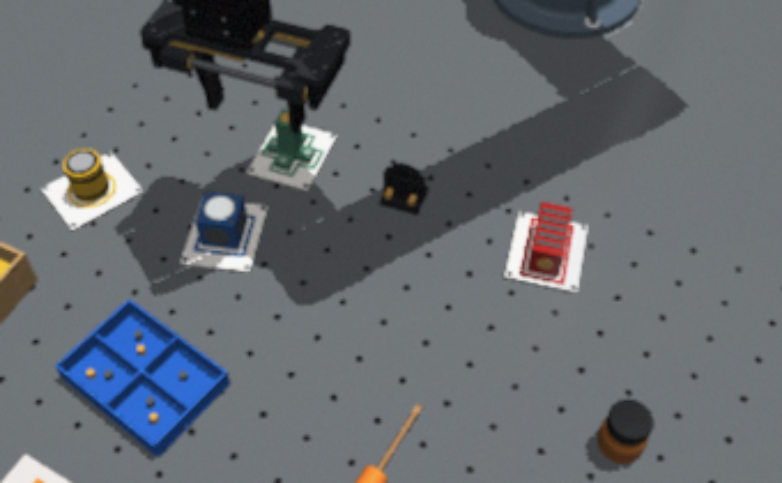

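The post stands parallel and inside its cross but about 1.2 mm left and 0.8 mm low: the left gap is 6 px and the right 15 px. In the scene view all four parts are upright on their plates, with the mirror and jar unmoved. I'll regrip the post, lift it slightly, shift it and set it down.

Emit:
{"op": "play_rows", "data": {"series": [[0,0,0,0.035,0,0,0.7],[0,0,0,0.035,0,0,0.7],[0,0,0,0,0,0,0.7],[0,0,0,0,0,0.03,0.6],[0,0,0,0,0,0.035,0.6],[0,0,0,0,0,0.03,0.6],[0,0,0,0,0,0.015,0.6],[0,0,0,0,0,0.004,0.6],[0,0,0,0,0,0,0.6],[0,0,0,0,0,0,0.6],[0,0,0,0,0,0,0.6]]}}

```text
clock: 38.7
ee_pos: [452.0, -161.1, 49.3]
ee_rot: [0.001, -0.081, 0.997, -0.001]
wrist_force: [0.5, -0.4, 0.8]
opening: 52.1
```

```bash
python3 -c "
from h import *
plan(451.5,-160.8,48,99.35)"
```

```text
pos [ 452.  -161.1   49.3] yaw 99.29 turn [-0.0014  0.0016 -0.001 ] shift [0.0004 0.0004 0.0013] len 0.001 q6 -2.31 q1 -0.58 clock 38.7
```

Emit:
{"op": "play_rows", "data": {"series": [[0,0,0,0,0,0,0.1],[0,0,0,0,0,0,0.1],[0,0,0,0,0,0,0.1],[0,0,0,0,0,0,0.1],[0,0,0,0,0,0,0.1],[0,0,0,0,0,0,0.1],[0,0,0,0,0,0,0.1],[0,0,0,0,0,0,0.1],[0,0,0,0,0,-0.002,0.1],[0,0,0,0.0007,0.0014,0,0.1],[0,0,0,0,0,0,0.1],[0,0,0,0,0,0,0.1]], "squeeze": 20}}

```text
clock: 39.9
ee_pos: [450.2, -159.3, 50.1]
ee_rot: [-0.0, -0.081, 0.997, 0.0]
wrist_force: [0.0, 0.9, -2.1]
opening: 24.0
```

Emit:
{"op": "play_rows", "data": {"series": [[0,0,0,0,0,0.0015,0.1],[0,0,0,0,0,0,0.1],[0,0,0,0,0,0,0.1]]}}

```text
clock: 40.2
ee_pos: [450.4, -159.5, 48.7]
ee_rot: [-0.0, -0.081, 0.997, 0.0]
wrist_force: [-0.2, -0.8, -2.1]
opening: 23.8
```

Emit:
{"op": "play_rows", "data": {"series": [[0,0,0,0,0,0.0007,0.1],[0,0,0,0,0,0,0.1],[0,0,0,0,0,0,0.1]]}}

```text
clock: 40.5
ee_pos: [450.5, -159.5, 48.5]
ee_rot: [0.0, -0.081, 0.997, -0.0]
wrist_force: [-0.3, 0.0, 2.7]
opening: 23.9
```

Emit:
{"op": "play_rows", "data": {"series": [[0,0,0,0,0,0,0.6],[0,0,0,0,0,0,0.6],[0,0,0,0,0,0,0.6],[0,0,0,0,0,0,0.6],[0,0,0,0,0,-0.02,0.6],[0,0,0,0,0,-0.04,0.6],[0,0,0,0,0,-0.045,1],[0,0,0,-0.035,0,-0.01,1],[0,0,0,-0.035,0,0,1],[0,0,0,0,0,0,1],[0,0,0,0,0,0,1]]}}

```text
clock: 41.6
ee_pos: [519.3, -147.7, 162.8]
ee_rot: [-0.001, -0.082, 0.997, 0.0]
wrist_force: [-1.2, -0.2, -0.8]
opening: 82.8
```

```bash
python3 near.py g3 top 451.2 -160.5 65 99.4 150; python3 -c "
from h import *
s=load('pics/g3.npz');print(outline(s,(451.2,-160.5),'green',50))
i=cv2.imread('pics/g3.png')[40:220,180:380];cv2.imwrite('pics/g3c.png',cv2.resize(i,None,fx=3,fy=3))"
```

```text
{'cen': (451.1, -160.2), 'rect': [[451.1, -160.3], [23.3, 23.6], 9.4], 'ori': np.float32(10.0), 'z': np.float64(65.6)}
pos [ 518.3 -147.6  162.5] yaw 99.32 turn [ 0.0015 -0.0024 -0.0014] shift [ 0.0683 -0.0016  0.0125] len 0.069 q6 -2.22 q1 -0.48 clock 41.6
{'cen': (450.9, -160.3), 'rect': [[450.8, -160.4], [67.9, 68.7], 9.4], 'ori': np.float32(9.4), 'area': 3164}
```

View pics/g3c.png

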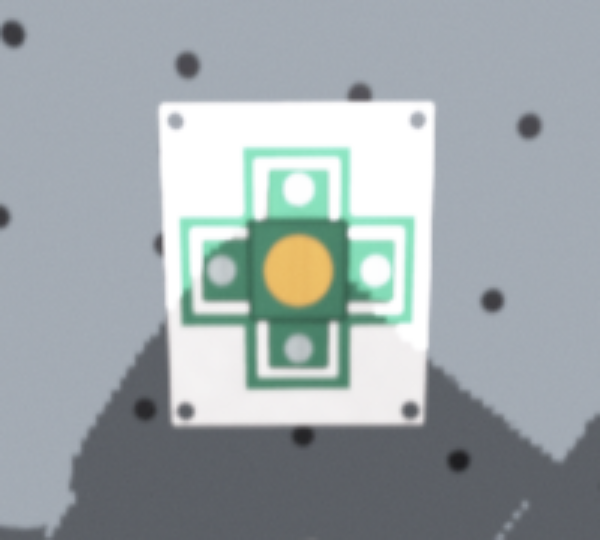

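The post is now centred within about 0.3 mm, with even gaps all round. The arm is clear, so I'll hand in.

```bash
python3 -c "
from station import *
print(hand_in())"
```

```text
the job is handed in; nothing more can be done
None
```

All four parts are standing upright on their matching plates, inside and parallel to their outlines, and the job is handed in at about 42 s on the robot's clock.

Each part was lowered until the wrist force showed contact, then released. The last wrist-camera checks, part centre against outline centre, were:

| Part | Offset from outline centre | Alignment |
|---|---|---|
| Lens tube | about 0.6 mm | yaw does not matter |
| Oven | about 0.3 mm | within about 0.1° |
| Cube | about 0.6 mm | within about 0.2° |
| Post | about 0.3 mm | 0° to 0.6°, depending on the measure |

- **Corrections:** The oven first landed about 1.2 mm off and the post about 1.4 mm off. I regripped both to centre them: the oven by closing the jaws so it slid across the plate, the post by lifting it slightly and setting it down again.
- **Mirror and jar:** In the overhead view after the post's first placing, the mirror mount and jar were where they started, within the 1 mm resolution of the check. I did not re-measure them after the post was regripped.
- **Disagreement:** The arm's position readings strayed by up to about 3 mm after fast moves. I trusted the camera checks over them.

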